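Load a power module into the test fixture and hook its cover shut

TASK

Load the blue power module into the test fixture: set it flat in the nest between the locating pins, its brass terminals towards the yellow contact block. Then lower the red-knobbed clear cover gently until it is fully shut, and last swing the orange-knobbed hook up until it rests fully home over the cover's keeper bar. Leave the wire spool, pliers, soldering-iron stand and magnifier where they are.

Things in the scene. Friction and masses are not known exactly. Their poses are not given: they have to be found in the camera images.
- module_center (a point): Centre (half-way up) of the loose power module: sealed block 52 mm wide (x), 110 long (y), 36 high (z), 0.2-0.42 kg, lying flat. Blue body, aluminium fins on top; the last 14 mm at its +y end are a black terminal strip only 20 mm high. Grip it across the 52 mm, on its plain long sides. Spool stands off its -y end, pliers lie at least 30 mm off its +x side; -x side is free.
- module_terminals (a point): Middle one of three brass terminals on the +y end face of the module: 55 mm from its centre along its y, 11 mm above its underside; moves with the module.
- fixture: The fixture, fixed: grey open-topped box 150 mm (x) by 190 (y), rim 72 mm above the bench, walls 10 mm thick, floor 18 mm above the bench. Origin: centre of its underside. +y is the hinge side, -y the hook side, z up. At the start the cover stands open on the +y side and the hook hangs outward at -y.
- nest_center (a point): Where the module's centre is when seated, 44 mm above the bench; axes as the fixture, and the module's axes must match them (terminals to +y). The module rests on a black plate 40 mm wide, top 26 mm above the bench. Pins and yellow block leave 2 mm clearance each side. Between its long sides and the box walls 39 mm are free for fingers.
- locating_pins (a point): Middle of the ring of six steel locating pins, at pin-top height, 50 mm above the bench. Pins 8 mm thick, upper 12 mm tapered: four beside the long sides of the module (42 mm either side of the nest's centre in y), two at its -y end. The yellow contact block, 46 mm wide and equally high, closes the +y end.
- cover (a joint): Cover angle, rad: 0 fully shut (level), grows opening upward, stop at 1.95; starts at 1.55-1.82. Clear plate in black frame, 150 mm (x) by 190, 10 thick, from 9 to 199 mm from the hinge, mid-plane through it. Stiff: stays where left, about 3 N at the knob moves it. White pushers below clear a seated module by 2 mm; over an unseated one it cannot shut.
- cover_knob (a point): Centre of the cover's red ball knob, 30 mm diameter, on a 10 mm stem: 165 mm from the hinge in the plane of the cover and 45 mm off that plane on the outer side (the upper side when shut). Turns with the cover.
- cover_hinge (a point): On the cover's hinge line, mid-width, 79 mm above the bench, at the +y side of the fixture; the line runs along the fixture's x. Turns with the cover; has the fixture's axes when shut.
- keeper_bar (a point): Middle of the steel keeper bar on the cover's free edge, 8 mm thick and 36 mm long (x), 214 mm from the hinge. With the cover shut it lies 43 mm straight above the hook's pivot; the mouth of the hook closes round it.
- hook (a joint): Hook angle, rad: 0 fully home, its mouth round the keeper bar; grows as it swings outward and down (to the fixture's -y), stop at 1.2; starts at 0.55-1.1. Stiff: stays where left, about 1.5 N at its knob moves it. Closed before the cover is shut, it blocks the keeper bar.
- hook_knob (a point): Centre of the orange ball knob, 28 mm diameter, on the end of the steel hook (arm 16 mm wide, stem 8 mm), 94 mm from the pivot. Home, it is 32 mm outward (-y) of the pivot and 88 mm above it. Turns with the hook.
- hook_hinge (a point): The hook's pivot, mid-width on the fixture's -y side, 36 mm above the bench; its axis runs along the fixture's x. Turns with the hook; has the fixture's axes when home.
- spool: Bystander: red wire spool standing on end, 90 mm diameter, 70 mm high; origin at the centre of its underside.
- pliers: Bystander: pliers with blue handles lying flat, about 135 mm long (y, jaws at +y), 45 mm wide, 12 mm high; origin near the middle, on the bench.
- iron_stand: Bystander: soldering iron in its stand, base 90 by 75 mm, blue iron handle leaning up to +x, reaching about 65 mm out and 130 mm up; origin at the centre of the base's underside. Stands beside the fixture, 0.15 to 0.19 m from its middle on its +x or -x side.
- magnifier: Bystander: helping-hand magnifier, base 80 by 80 mm, two clips about 90 mm up, lens of 78 mm diameter with its top 215 mm up; origin at the centre of the base's underside. Stands beside the fixture, 0.15 to 0.19 m from its middle on its +x or -x side.

How it is judged:
On the way, in this order (a step that is already met when the one before it is completed fails the run):
1. the module is seated in the nest, terminals towards the contact block, while the cover is still open (horizontal distance between module_center and nest_center below 0.005 m and z of module_center in the frame of nest_center between -0.003 and 0.003 m and angle between the y axis of module_center and the y axis of nest_center, either way round below 0.1 rad and y of module_terminals in the frame of nest_center above 0.04 m and value of joint cover above 0.3 rad), for 0.2 s.
2. the cover is fully shut over the module (value of joint cover below 0.03 rad and horizontal distance between module_center and nest_center below 0.005 m), for 0.2 s.
3. the hook is fully home over the keeper bar (value of joint hook below 0.06 rad and value of joint cover below 0.03 rad), for 0.2 s.
At the end, for the whole second after the job is handed in: The module lies flat in the nest (centre within 5 mm sideways and 3 mm in height of the nest's centre, turned within 0.1 rad, terminals at the contact block), the cover is shut (under 0.03 rad) and the hook is home over the keeper bar (under 0.06 rad) and still (all of step 3 and horizontal distance between module_center and nest_center below 0.005 m and z of module_center in the frame of nest_center between -0.003 and 0.003 m and angle between the y axis of module_center and the y axis of nest_center, either way round below 0.1 rad and y of module_terminals in the frame of nest_center above 0.04 m and velocity of joint hook between -0.1 and 0.1 rad/s); the robot touches nothing.
It fails at once if the cover is slammed (swings shut faster than 2.5 rad/s, about 0.5 m/s at its edge) (velocity of joint cover below -2.5 rad/s).
It fails at once if the spool, pliers, iron stand or magnifier is shifted by more than 20 mm (distance of any of spool, pliers, iron_stand, magnifier from where it was at the start of the episode above 0.02 m).
It also fails if it takes over 69 s, if anything falls off the work surface, if the arm or the gripper's body presses on something with over 40 N, if the wrist force passes 120 N, or if a joint passes its speed limit or range.

ROBOT

A 7-joint arm with a two-finger parallel gripper is mounted at the origin on the work surface. World frame = base frame: x ahead of the robot, y to its left, z up, the work surface at z = 0. Lengths are in m, angles in rad, forces in N, time in s.
With the tool pointing down it reaches from about 0.35 to 0.9 m from the base axis. Payload 8.1 kg.
Tool frame: the origin (TCP) lies at the centre of the arm's flange, where the gripper is bolted on; the fingertips stand 178 mm ahead of it and the grasp point (between the pads) lies 159 mm ahead of it; z points along the fingers, y is the line along which they close (so a half turn about z gives the same grasp; the last joint's range is limited). The gripper opens to 92 mm and grips with 3 to 60 N. Pads are 19 mm wide; open, the fingers measure 130 mm over their backs; the gripper's body (75 mm by 190 mm) begins 47 mm behind the grasp point.
Start: joints at [-1.343, 0.434, 0.025, 1.573, -0.012, 1.134, -0.075], TCP at [0.203, 0.591, 0.405] pointing down, gripper open.
Joint ranges: [-2.62, 2.62], [-0.44, 2.09], [-1.27, 1.32], [0.08, 2.57], [-1.32, 4.46], [0.12, 2], [-2.74, 2.74]. Speed limits (rad/s): [2.22, 2.22, 3.01, 3.01, 3.14, 3.14, 3.14].

INTERFACE

Orientations are given as a rotation vector (axis times angle).
In Python, from cell import arm gives the robot as it stands. The module is installed in compiled form; this text tells all that it offers.
- The arm moves only by the shell command python3 -m inch 'ROWS' [FORCE]. ROWS is text: rows parted by semicolons, each of 5 numbers parted by spaces: the shift along the tool's x, y, z in m, then the turn about the tool's z in rad, then the finger opening in m, from 0 to 0.0918. In form: x y z roll fingers; .... A call has 1 to 5 rows; each row is the pose to reach, as a shift and turn from the pose commanded when the call began, along the tool's axes at that moment; what a row does not reach only later rows make up. A row lasts 1/10 s, in which the tool goes at most 50 mm and 8.59 degrees, less where a joint would pass 70% of its speed; a pose out of reach is approached as far as the arm can. A call with a gripper value outside its range is refused whole. The fingers move at their own pace and stop on an object; FORCE is the grip in N (left out, the last holds). Time passes only in rows, so rows that repeat a pose let the fingers close. It gives the time, the measured TCP pose, the force, the opening and the grip force at its end, in the units of the state.
- arm.observe(): the state, without advancing time (a new reading comes with each control period).
- arm.get_image(name): name is "side" or "top"; returns the picture (420x560x3 uint8, red, green, blue); there is no depth.
- arm.get_calibration(name): a dict with "intrinsics" (3x3 intrinsics, pixels), "pose" (4x4, takes a point from camera to world coordinates). Camera axes: x right, y up, looking along -z (the intrinsics and any distortion apply to the point x, -y, -z); pixel columns grow to the right and rows downward; lengths in m; the calibration is good to about 2 mm. A picture is of the moment at which its call begins. get_calibration takes no time and is no camera call.
- arm.sign_off(): hands the job in; it is judged then, once.
Trained networks look in the newest picture that a camera, given by its name, has taken for a name from the list of things; names that differ only in an ending like _2 or _b are one class to them, and where a whole thing is asked for, a point or a joint stands for the part that bears it (a point fixed in the world has none). Each returns a list of dicts, best first, with "conf" (0 to 1); they miss things now and then, are a little off and sometimes report something else, mostly with a low value. They report only what shows in the picture. A call takes as long as a camera call.
- arm.look_for(camera, query): "point" ([row, column] in pixels, amid what is visible of it).
- arm.silhouettes(camera, query): "region" (420x560 bool, what is visible of it) and "point" ([row, column] in pixels, amid what is visible of it).
- arm.place_of(camera, query): "point" ([row, column] in pixels: a listed point, or the origin of a listed thing).
The state is a dict: "clock": time; "joints": joint angles; "dq": joint speeds; "joint_efforts": joint torques, N m; "position": TCP position; "ee_rot": TCP orientation; "force": force on the tool from outside, world axes, zero at the start; "ft_torque": the same for the moment, N m; "width": opening from 0.0 (shut) to 1.0 (fully open); "gripper_force": force on a finger pad.
Only numpy, scipy, OpenCV 4.12 (cv2) and the standard library are available. Lean on these libraries where they do the work, as an engineer would, in place of code of your own. Each camera call takes 0.05 s, during which the arm holds its last target. There are 200 camera calls.

## Working session

There is one attempt and no reset: what is moved stays moved. The work goes in short steps, Python scripts to look and compute and a shell command to move; the robot and the scene stay as the last step left them, time stands still between calls to the robot, and variables do not carry over. Pictures are saved under pics/ and viewed, at most 10 in all, crops included, and the job is handed in when it is done.

```bash
mkdir -p pics
cat > h.py <<'E'
import numpy as np, cv2
from scipy.spatial.transform import Rotation as R
from cell import arm
def ray(cam,p):
    c=arm.get_calibration(cam);K=np.array(c["intrinsics"]);T=np.array(c["pose"])
    d=np.linalg.inv(K)@[p[1],p[0],1.]; d=T[:3,:3]@[d[0],-d[1],-d[2]]
    return T[:3,3],d/np.linalg.norm(d)
def tri(p1,p2,c1="side",c2="top"):
    o1,d1=ray(c1,p1);o2,d2=ray(c2,p2)
    A=np.stack([d1,-d2],1);s=np.linalg.lstsq(A,o2-o1,rcond=None)[0]
    a=o1+s[0]*d1;b=o2+s[1]*d2
    return (a+b)/2,np.linalg.norm(a-b)
def onz(cam,p,z):
    o,d=ray(cam,p);return o+d*(z-o[2])/d[2]
def pose():
    s=arm.observe();return np.array(s["position"]),R.from_rotvec(s["ee_rot"]).as_matrix(),s
E
python3 - <<'E'
from h import *
np.set_printoptions(precision=4,suppress=True)
for c in("side","top"):
    cv2.imwrite(f"pics/{c}0.png",arm.get_image(c)[:,:,::-1]); print(c,np.array(arm.get_calibration(c)["pose"]))
for q in "module_center module_terminals fixture nest_center locating_pins cover_knob cover_hinge keeper_bar hook_knob hook_hinge spool pliers iron_stand magnifier".split():
    r={c:arm.place_of(c,q) for c in("side","top")}
    print(q,*[(c,[(np.round(x["point"],1).tolist(),round(x["conf"],2)) for x in v[:2]]) for c,v in r.items()])
    if all(r.values()):print("   ",*tri(r["side"][0]["point"],r["top"][0]["point"]))
p,M,s=pose();print(p,M,s)
E
```

```text
side [[ 0.7965  0.4419 -0.4126  0.166 ]
 [-0.6043  0.6023 -0.5216 -0.5893]
 [ 0.018   0.6648  0.7468  0.8364]
 [ 0.      0.      0.      1.    ]]
top [[ 0.015   0.9912 -0.1318  0.4304]
 [-0.9999  0.0149 -0.0018 -0.072 ]
 [ 0.0002  0.1319  0.9913  1.117 ]
 [ 0.      0.      0.      1.    ]]
module_center ('side', [([315.2, 316.8], 0.89), ([220.2, 267.7], 0.38)]) ('top', [([235.6, 369.9], 0.58)])
    [ 0.5189 -0.3029  0.028 ] 0.004495131852273185
module_terminals ('side', [([299.4, 327.3], 0.73)]) ('top', [([208.9, 95.3], 0.72), ([216.5, 358.9], 0.68)])
    [ 0.4902 -0.0856  0.3465] 0.6055604503249219
fixture ('side', [([195.5, 214.8], 0.66)]) ('top', [([220.5, 178.5], 0.61)])
    [ 0.5569  0.1737 -0.026 ] 0.009517320086508796
nest_center ('side', [([183.2, 215.3], 0.83), ([205.8, 240.8], 0.26)]) ('top', [([216.9, 181.1], 0.84), ([233.0, 370.5], 0.6)])
    [0.5564 0.1555 0.0368] 0.003758636321452136
locating_pins ('side', [([182.5, 212.1], 0.83)]) ('top', [([216.6, 183.7], 0.81)])
    [0.5507 0.1496 0.0482] 0.008014555321069565
cover_knob ('side', [([92.8, 165.3], 0.59)]) ('top', [([21
[... 1014 characters left out ...]
op', [([147.6, 224.2], 0.81)])
    [ 0.7366  0.0651 -0.0084] 0.010084983598751797
[0.203  0.5911 0.4047] [[-0.9458  0.3249 -0.    ]
 [ 0.3249  0.9458 -0.    ]
 [-0.     -0.     -1.    ]] {'clock': 1.5, 'joints': array([-1.3426,  0.4345,  0.025 ,  1.5732, -0.0116,  1.134 , -0.0751]), 'dq': array([-0.0013, -0.    ,  0.0011, -0.0005, -0.0011,  0.0018,  0.0011]), 'joint_efforts': array([  0.0001, -66.7671,   0.9839, -31.4804,  -0.0606,   0.0328,
         0.    ]), 'position': array([0.203 , 0.5911, 0.4047]), 'ee_rot': array([ 0.5173,  3.0987, -0.    ]), 'force': array([ 0.2778, -0.9272,  0.7552]), 'ft_torque': array([-0.0493,  0.006 ,  0.0358]), 'gripper_force': 0.0, 'width': 0.9993589948377744}
```

View pics/side0.png

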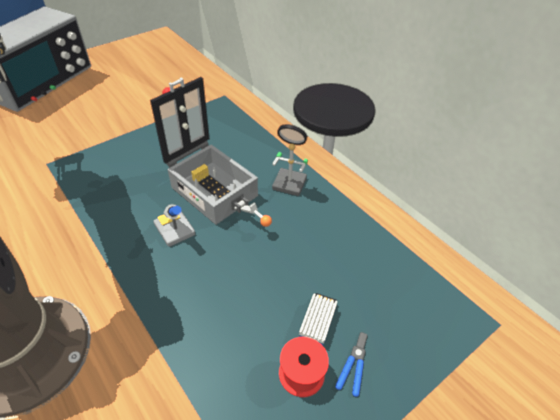

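View pics/top0.png

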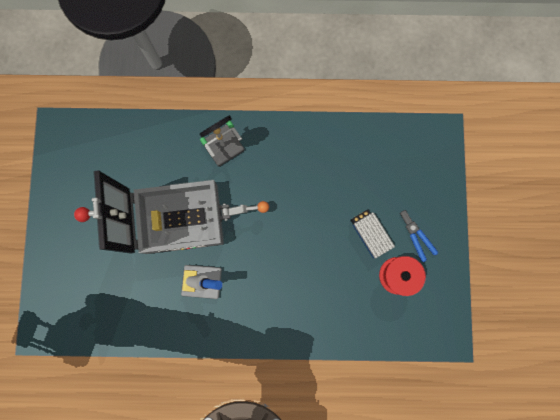

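The side view shows the module at about (318,318), the spool at (302,366) in front of it and the pliers at (352,365). The fixture is at (212,185), with its cover open, the red knob at (168,92) and the orange knob at (266,220). In the top view the module's black terminal strip is at (360,216), facing up-left, with the fixture at (185,217). The iron stand is on the fixture's -x side and the magnifier on its +x side.

Next I'll fit the fixture and module models to a second set of detections.

```bash
cat > fit.py <<'E'
from h import *
from scipy.optimize import least_squares
def proj(cam,P):
    c=arm.get_calibration(cam);K=np.array(c["intrinsics"]);T=np.array(c["pose"])
    q=(np.asarray(P,float)-T[:3,3])@T[:3,:3]; q=np.stack([q[...,0],-q[...,1],-q[...,2]],-1)
    u=q@K.T; return np.stack([u[...,1]/u[...,2],u[...,0]/u[...,2]],-1)
def pts(v):  # x y yaw cover hook nesty
    x,y,a,c,h,n=v
    def W(l): return np.array([x+np.cos(a)*l[0]-np.sin(a)*l[1],y+np.sin(a)*l[0]+np.cos(a)*l[1],l[2]])
    cov=lambda d,o:W([0,.104-d*np.cos(c)+o*np.sin(c),.079+d*np.sin(c)+o*np.cos(c)])
    hk=lambda yo,zo:W([0,-.110+yo*np.cos(h)-zo*np.sin(h),.036+zo*np.cos(h)+yo*np.sin(h)])
    return dict(fixture=W([0,0,0]),nest_center=W([0,n,.044]),locating_pins=W([0,n,.05]),cover_hinge=W([0,.104,.079]),
      cover_knob=cov(.165,.045),keeper_bar=cov(.214,0),hook_hinge=W([0,-.11,.036]),hook_knob=hk(-.032,.088),
      **{f"c{i}{j}":W([i*.075,j*.095,.072]) for i in(-1,1) for j in(-1,1)})
E
python3 - <<'E'
from fit import *
import json
np.set_printoptions(precision=4,suppress=True)
im={c:arm.get_image(c) for c in("side","top")}
obs=[]
v0=np.array([.55,.155,.15,1.7,.8,0])
for q in "fixture nest_center locating_pins cover_knob cover_hinge keeper_bar hook_knob hook_hinge".split():
    for c in im:
        for r in arm.place_of(c,q):
            if np.linalg.norm(np.array(r["point"])-proj(c,pts(v0)[q]))<30: obs.append((q,c,r["point"]));break
f=lambda v:np.concatenate([proj(c,pts(v)[q])-p for q,c,p in obs])
s=least_squares(f,v0,loss="soft_l1");print("fixture fit",s.x)
for o,r in zip(obs,f(s.x).reshape(-1,2)):print(o[0],o[1],r.round(1))
json.dump(s.x.tolist(),open("fx.json","w"))
# module: centre+yaw from masks
for c in im:
    r=arm.silhouettes(c,"module_center")
    for k in r[:1]:
        m=k["region"].astype(np.uint8);print(c,k["conf"],m.sum(),cv2.minAreaRect(cv2.findNonZero(m)))
        np.save(f"m_{c}.npy",m)
# box fit to both masks
def box(v):
    x,y,a=v;P=[]
    for sx in(-.026,.026):
        for sy,z in((-.055,0),(-.055,.036),(.055,0),(.055,.02),(.041,.036)):
            P.append([x+np.cos(a)*sx-np.sin(a)*sy,y+np.sin(a)*sx+np.cos(a)*sy,z])
    return np.array(P)
def cost(v):
    t=0
    for c in im:
        m=np.load(f"m_{c}.npy");p=proj(c,box(v))[:,::-1]
        h=cv2.convexHull((p*16).round().astype(np.int32));b=np.zeros((420,560),np.uint8)
        # supersampled mask
        B=np.zeros((1680,2240),np.uint8);cv2.fillConvexPoly(B,((cv2.convexHull(p.astype(np.float32))+.5)*4).round().astype(np.int32),1)
        t+=np.abs(cv2.resize(B.astype(np.float32),(560,420),interpolation=cv2.INTER_AREA)-m).sum()
    return t
from scipy.optimize import minimize
best=min((minimize(cost,[.519,-.303,a],method="Nelder-Mead",options=dict(initial_simplex=np.array([[.519,-.303,a],[.529,-.303,a],[.519,-.293,a],[.519,-.303,a+.2]]),xatol=1e-4)) for a in(-.8,-1.05,-.55)),key=lambda r:r.fun)
print("module",best.x,best.fun)
for c in im:
    for q in("module_center","module_terminals"):
        for r in arm.place_of(c,q)[:2]:print(q,c,r["point"],onz(c,r["point"],.018 if q[7]=="c" else .011))
out=[]
for c,(r0,c0,w) in dict(top=(160,60,220),side=(60,130,160)).items():
    v=cv2.resize(im[c][r0:r0+w*3//4+0,c0:c0+w,::-1],(400*1,300),interpolation=cv2.INTER_CUBIC)
    k=400/w
    for n,P in pts(s.x).items():
        p=proj(c,P);cv2.circle(v,(int((p[1]+.5-c0)*k),int((p[0]+.5-r0)*k)),2,(0,255,0) if n[0]=="c" and n[1]!="o" else (255,0,255),-1)
    out.append(v)
for c,(r0,c0,w) in dict(top=(180,330,120),side=(270,260,120)).items():
    v=cv2.resize(im[c][r0:r0+w*3//4,c0:c0+w,::-1],(400,300),interpolation=cv2.INTER_CUBIC);k=400/w
    for p in proj(c,box(best.x)):cv2.circle(v,(int((p[1]+.5-c0)*k),int((p[0]+.5-r0)*k)),2,(0,255,0),-1)
    out.append(v)
cv2.imwrite("pics/ov.png",np.vstack([np.hstack(out[:2]),np.hstack(out[2:])]))
E
```

```text
fixture fit [ 0.5534  0.1576  0.1351  1.5697  1.09   -0.0094]
fixture side [-0.4  2.3]
fixture top [1.2 1.1]
nest_center side [2.  0.2]
nest_center top [-0.5 -0.5]
locating_pins side [1.4 1.3]
locating_pins top [ 0.5 -2.4]
cover_knob side [ 1.5 -2.6]
cover_knob top [ 0.2 -0.4]
cover_hinge side [-0.6 -0.3]
cover_hinge top [-1.1  0.6]
keeper_bar side [-1.  -0.5]
keeper_bar top [-1.   1.4]
hook_knob side [-0.  -0.3]
hook_knob top [-0.1  0.2]
hook_hinge side [-2.4  0.5]
hook_hinge top [ 1.8 -1.9]
side 0.75 1163 ((318.21893310546875, 317.8978271484375), (26.65595817565918, 47.16054153442383), 19.98310661315918)
top 0.73 1124 ((371.1176452636719, 233.52938842773438), (46.30461502075195, 25.724788665771484), 59.03623962402344)
module [ 0.5251 -0.3049 -1.0284] 243.0625
module_center side [314.1, 317.1] [ 0.5276 -0.2988  0.018 ]
module_terminals side [297.0, 327.1] [ 0.5767 -0.2777  0.011 ]
module_terminals side [181.4, 214.5] [0.5728 0.1861 0.011 ]
module_center top [233.9, 371.8] [ 0.5221 -0.3084  0.018 ]
module_terminals top [217.7, 360.9] [ 0.5624 -0.2835  0.011 ]
module_terminals top [215.7, 81.2] [0.557  0.4095 0.011 ]
```

View pics/ov.png

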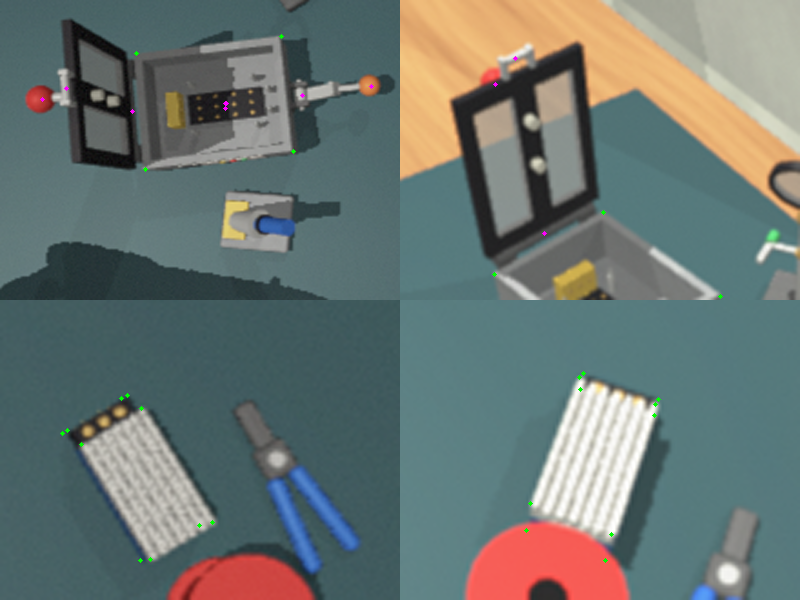

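The overlay matches: the projected fixture rim corners sit on the rim within about 1 px, at crop positions (136,53), (281,37), (293,151) and (145,169). The module corners match in the top crop. That puts the module at about (0.524, -0.304) with yaw -1.03, and the pliers about 60 mm clear of it. I'll compute the moves next.

```bash
cat >> h.py <<'E'
def plan(xyz,yaw,n=1,start=None):
    """tool-down poses; yaw = world angle of tool y. prints per-call shift x y z roll"""
    p,M,s=pose() if start is None else start
    p=np.array(p);M=np.array(M);y0=np.arctan2(M[1,1],M[0,1])
    dy=(yaw-y0+np.pi)%(2*np.pi)-np.pi; P0=p.copy()
    for i in range(n):
        t=P0+(np.array(xyz)-P0)*(i+1)/n; y=y0+dy*(i+1)/n
        yc=y0+dy*i/n; M=np.array([[-np.sin(yc+np.pi)*-1*-1,np.cos(yc),0],[np.cos(yc+np.pi),np.sin(yc),0],[0,0,-1]])
        M[:,0]=np.cross(M[:,1],M[:,2])
        d=M.T@(t-p);print("call",i,"%.4f %.4f %.4f roll %.3f"%(*d,-dy/n),"dist %.3f"%np.linalg.norm(t-p));p=t
    return p,M
E
python3 - <<'E'
from h import *
plan([.524,-.304,.29],-1.03,4)
E
```

```text
call 0 -0.1486 -0.1856 0.0287 roll 0.567 dist 0.239
call 1 -0.2250 -0.0766 0.0287 roll 0.567 dist 0.239
call 2 -0.2310 0.0564 0.0287 roll 0.567 dist 0.239
call 3 -0.1645 0.1717 0.0287 roll 0.567 dist 0.239
```

```bash
python3 -m inch '-0.0297 -0.0371 0 0.113 0.074; -0.0594 -0.0742 0 0.227 0.074; -0.0892 -0.1114 0 0.34 0.074; -0.1189 -0.1485 0 0.454 0.074; -0.1486 -0.1856 0 0.567 0.074' 
python3 -m inch '-0.045 -0.0153 0 0.113 0.074; -0.09 -0.0306 0 0.227 0.074; -0.135 -0.046 0 0.34 0.074; -0.18 -0.0613 0 0.454 0.074; -0.225 -0.0766 0 0.567 0.074'
python3 -m inch '-0.0462 0.0113 0.011 0.113 0.074; -0.0924 0.0226 0.023 0.227 0.074; -0.1386 0.0338 0.034 0.34 0.074; -0.1848 0.0451 0.046 0.454 0.074; -0.231 0.0564 0.057 0.567 0.074'
python3 -m inch '-0.0329 0.0343 0.011 0.113 0.074; -0.0658 0.0687 0.023 0.227 0.074; -0.0987 0.103 0.034 0.34 0.074; -0.1316 0.1374 0.046 0.454 0.074; -0.1645 0.1717 0.057 0.567 0.074'
python3 - <<'E'
from h import *
plan([.524,-.304,.184],-1.03); print(pose()[2]["joints"])
E
```

```text
clock: 3.2
position: [0.2836, 0.3654, 0.4049]
ee_rot: [-1.37, -2.827, -0.001]
force: [0.8, 1.1, 0.3]
width: 0.809
gripper_force: 0.0
clock: 3.7
position: [0.3639, 0.1417, 0.4051]
ee_rot: [-2.106, -2.331, -0.002]
force: [0.4, 0.6, 0.9]
width: 0.802
gripper_force: 0.0
clock: 4.2
position: [0.4444, -0.0819, 0.3476]
ee_rot: [2.673, 1.65, 0.002]
force: [1.3, 1.0, 0.2]
width: 0.808
gripper_force: 0.0
clock: 4.7
position: [0.5254, -0.3056, 0.29]
ee_rot: [-3.028, -0.836, -0.001]
force: [1.3, 0.5, 0.3]
width: 0.807
gripper_force: 0.0
call 0 -0.0003 -0.0021 0.1060 roll -0.002 dist 0.106
[-0.06164698  0.61906724  0.76421706  1.78962184 -0.51880229  0.94516503
 -0.10812501]
```

```bash
python3 -m inch '0 -0.002 0.03 0 0.074; 0 -0.002 0.06 0 0.074; 0 -0.002 0.082 0 0.074; 0 -0.002 0.098 0 0.074; 0 -0.002 0.106 0 0.074'
python3 -m inch '0 0 0 0 0.074; 0 0 0 0 0.045; 0 0 0 0 0.045; 0 0 0 0 0.045; 0 0 0 0 0.045' 25
python3 -m inch '0 0 0 0 0.045; 0 0 0 0 0.045' 30
```

```text
clock: 5.2
position: [0.5235, -0.3018, 0.1834]
ee_rot: [-3.026, -0.842, 0.001]
force: [0.1, -0.7, 0.5]
width: 0.806
gripper_force: 0.0
clock: 5.7
position: [0.5241, -0.3026, 0.1857]
ee_rot: [3.025, 0.842, 0.002]
force: [0.2, -0.1, 5.1]
width: 0.562
gripper_force: 25.0
clock: 5.9
position: [0.5241, -0.3026, 0.1857]
ee_rot: [3.025, 0.842, 0.003]
force: [-0.6, -0.8, 7.6]
width: 0.567
gripper_force: 30.0
```

```bash
python3 -m inch '0 0 -0.01 0 0.045; 0 0 -0.03 0 0.045; 0 0 -0.06 0 0.045; 0 0 -0.09 0 0.045; 0 0 -0.116 0 0.045' 35
python3 - <<'E'
from h import *
plan([.5547,.1483,.30],.135,3); p,M,s=pose();print(p,s["ee_rot"],s["width"],s["force"])
E
```

```text
clock: 6.4
position: [0.5233, -0.3019, 0.3024]
ee_rot: [-3.026, -0.841, 0.0]
force: [-0.4, -0.6, -2.4]
width: 0.566
gripper_force: 35.0
call 0 0.0864 -0.1231 0.0008 roll -0.388 dist 0.150
call 1 0.1266 -0.0813 0.0008 roll -0.388 dist 0.150
call 2 0.1479 -0.0274 0.0008 roll -0.388 dist 0.150
[ 0.52326751 -0.30193512  0.3023674 ] [-3.02627318e+00 -8.41493138e-01  4.35182544e-04] 0.5661183250903821 [-0.37880769 -0.62669396 -2.4006974 ]
```

```bash
python3 -m inch '0.012 -0.017 0 -0.05 0.045; 0.032 -0.045 0 -0.14 0.045; 0.052 -0.074 0 -0.23 0.045; 0.069 -0.099 0 -0.31 0.045; 0.0864 -0.1231 0 -0.388 0.045'
python3 -m inch '0.025 -0.016 0 -0.078 0.045; 0.051 -0.033 0 -0.155 0.045; 0.076 -0.049 0 -0.233 0.045; 0.101 -0.065 0 -0.31 0.045; 0.1266 -0.0813 0 -0.388 0.045'
python3 -m inch '0.04 -0.007 0 -0.1 0.045; 0.08 -0.015 0 -0.2 0.045; 0.115 -0.022 0 -0.3 0.045; 0.138 -0.026 0 -0.36 0.045; 0.1479 -0.0274 0 -0.388 0.045'
python3 -m inch '0 0 0 0 0.045; 0 0 0 0 0.045; 0 0 0 0 0.045'
python3 - <<'E'
from fit import *
import json
np.set_printoptions(precision=4,suppress=True)
p,M,s=pose();print(p,"yaw",np.arctan2(M[1,1],M[0,1]),s["joints"],s["force"])
o=[]
for c in("side","top"):
    im=arm.get_image(c)
    for q in("module_center","module_terminals","nest_center"):
        for r in arm.place_of(c,q)[:2]:print(c,q,np.round(r["point"],1),r["conf"],onz(c,r["point"],p[2]-.159-.024+(.018 if q[7]=="c" else .011)))
    r0,c0,w=dict(side=(80,120,160),top=(150,60,240))[c]
    o.append(cv2.resize(im[r0:r0+w*3//4,c0:c0+w,::-1],(400,300),interpolation=cv2.INTER_CUBIC))
cv2.imwrite("pics/hold.png",cv2.resize(np.hstack(o),(800,300)))
E
```

```text
clock: 6.9
position: [0.5335, -0.1505, 0.301]
ee_rot: [-2.804, -1.414, 0.001]
force: [0.2, 0.1, -1.2]
width: 0.566
gripper_force: 35.0
clock: 7.4
position: [0.5439, -0.0009, 0.301]
ee_rot: [-2.48, -1.928, 0.001]
force: [0.6, 0.3, -3.1]
width: 0.562
gripper_force: 35.0
clock: 7.9
position: [0.5545, 0.1504, 0.3007]
ee_rot: [-2.06, -2.371, -0.0]
force: [-0.5, -0.0, -2.0]
width: 0.563
gripper_force: 35.0
clock: 8.2
position: [0.5549, 0.1458, 0.3008]
ee_rot: [2.07, 2.362, -0.001]
force: [-0.3, 0.0, -1.8]
width: 0.564
gripper_force: 35.0
[0.5549 0.1458 0.3008] yaw 0.1317314866048765 [-0.6879  0.4863  0.4754  1.8511 -0.282   0.8714  0.0555] [-0.2825  0.0441 -1.7749]
side module_center [157.3 215.1] 0.93 [0.5591 0.1422 0.1358]
side module_center [225.9 172. ] 0.59 [0.364  0.0051 0.1358]
side module_terminals [149.7 200.9] 0.72 [0.5494 0.1963 0.1288]
side module_terminals [184.1 288. ] 0.33 [ 0.6515 -0.0358  0.1288]
side nest_center [182.6 216.5] 0.61 [0.5164 0.0691 0.1288]
top module_center [208.1 175.3] 0.82 [0.5627 0.1491 0.1358]
top module_terminals [213.7 177.2] 0.64 [0.5512 0.1459 0.1288]
top nest_center [217.8 183.7] 0.93 [0.5423 0.1311 0.1288]
top nest_center [148.  224.9] 0.26 [0.7023 0.0446 0.1288]
```

View pics/hold.png

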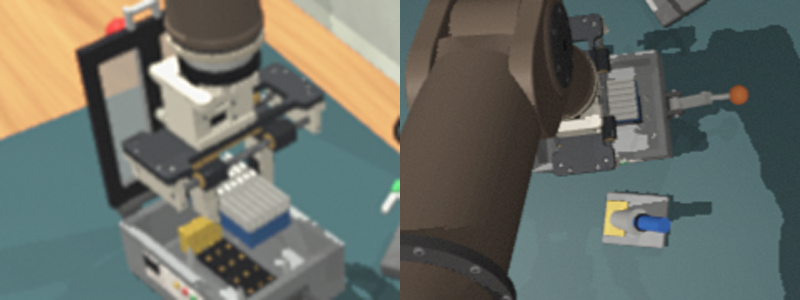

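The side crop shows the module held level above the nest, with its blue -y end at crop (258,243) facing the hook. The gripper hides the terminal end, which faces the yellow block. I'll measure how far the module sits off-centre along the grip and recheck the nest position.

```bash
cat > off.py <<'E'
from fit import *
from scipy.optimize import minimize
np.set_printoptions(precision=4,suppress=True)
p,M,s=pose();a=np.arctan2(M[1,1],M[0,1])
u=np.array([-np.sin(a),np.cos(a)]);w=np.array([np.cos(a),np.sin(a)])
def hull(v,c):
    t,l,zb=v;P=[]
    for sx in(-.026,.026):
        for sy,z in((-.055,0),(-.055,.036),(.055,0),(.055,.02),(.041,.036)):
            P.append([*(p[:2]+u*(sy+t)+w*(sx+l)),zb+z])
    B=np.zeros((1680,2240),np.uint8);q=proj(c,np.array(P))[:,::-1].astype(np.float32)
    cv2.fillConvexPoly(B,((cv2.convexHull(q)+.5)*4).round().astype(np.int32),1)
    return cv2.resize(B.astype(np.float32),(560,420),interpolation=cv2.INTER_AREA)
ms={}
for c in("side","top"):
    arm.get_image(c);r=arm.silhouettes(c,"module_center")
    if r:
        m=r[0]["region"]; g=np.argwhere(np.ones_like(m)).reshape(*m.shape,2)
        # keep pixels beyond the fingers: project onto -y half line
        A=proj(c,np.array([*(p[:2]-u*.018),p[2]-.165]));Bp=proj(c,np.array([*(p[:2]-u*.055),p[2]-.165]))
        W1=proj(c,np.array([*(p[:2]-u*.018+w*.03),p[2]-.165]))-A
        n=np.array([-W1[1],W1[0]]);n*=np.sign(n@(Bp-A))
        ms[c]=(m,((g-A)@n)>0);print(c,r[0]["conf"],m.sum(),(m&ms[c][1]).sum())
for use in(["side"],["top"],["side","top"]):
    if not all(c in ms for c in use):continue
    cost=lambda v:sum((np.abs(hull(v,c)-ms[c][0])*ms[c][1]).sum() for c in use)+1e5*v[1]**2+1e5*(v[2]-(p[2]-.184))**2
    z=p[2]-.184
    b=minimize(cost,[0,0,z],method="Nelder-Mead",options=dict(initial_simplex=np.array([[0,0,z],[.01,0,z],[0,.004,z],[0,0,z+.006]]),xatol=1e-4))
    print(use,"along %.4f lat %.4f bottom z %.4f (expected %.4f)"%(*b.x,z),"cost",b.fun)
E
python3 off.py
```

```text
side 0.77 679 412
top 0.98 451 451
['side'] along -0.0003 lat 0.0001 bottom z 0.1167 (expected 0.1167) cost 19.625574136032213
['top'] along 0.0004 lat -0.0002 bottom z 0.1168 (expected 0.1167) cost 37.19197754961456
['side', 'top'] along 0.0000 lat -0.0003 bottom z 0.1164 (expected 0.1167) cost 57.078522921457356
```

The module is centred in the grip to under 1 mm. I'll check the nest position against the clean first pictures.

Run:
```python
from fit import *
import json
v=np.array(json.load(open("fx.json")));x,y,a,_,_,n=v;print(v)
W=lambda l:np.array([x+np.cos(a)*l[0]-np.sin(a)*l[1],y+np.sin(a)*l[0]+np.cos(a)*l[1],l[2]])
o=[]
for c,(r0,c0,w) in dict(top=(185,128,100),side=(150,165,100)).items():
    k=6;im=cv2.imread(f"pics/{c}0.png")[r0:r0+65,c0:c0+66]
    im=cv2.resize(im,None,fx=k,fy=k,interpolation=cv2.INTER_CUBIC)
    D=lambda P,col:cv2.circle(im,tuple(int(round((t+.5-b)*k)) for t,b in zip(proj(c,W(P))[::-1],(c0,r0))),3,col,1)
    for sx in(-1,1):
        for sy in(-1,1):D([sx*.032,n+sy*.042,.05],(0,255,0));D([sx*.075,sy*.095,.072],(255,255,0));D([sx*.065,sy*.085,.072],(255,255,0))
        D([sx*.023,n+.057,.05],(0,0,255));D([sx*.02,n,.026],(255,0,255));D([sx*.01,n-.061,.05],(0,255,0))
    o.append(im)
cv2.imwrite("pics/nest.png",np.hstack(o))
```

```text
[ 0.55341334  0.15763894  0.13505016  1.56965164  1.0899552  -0.00937033]
```

View pics/nest.png

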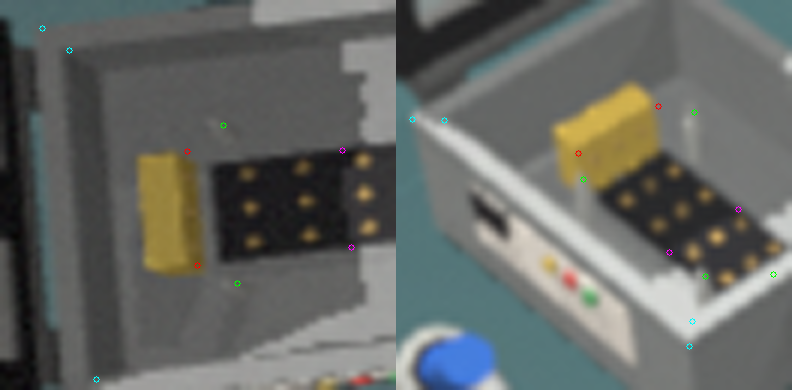

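The plate's lateral edges match in both views, but the yellow block sits slightly further towards +y than predicted. I'll fit the block itself, which sets the nest's y position.

Run:
```python
from fit import *
import json
from scipy.optimize import minimize
v=np.array(json.load(open("fx.json")));x,y,a,_,_,n=v
W=lambda l:[x+np.cos(a)*l[0]-np.sin(a)*l[1],y+np.sin(a)*l[0]+np.cos(a)*l[1],l[2]]
ms={}
for c,(r0,r1,c0,c1) in dict(top=(205,235,145,168),side=(158,190,185,215)).items():
    h=cv2.cvtColor(cv2.imread(f"pics/{c}0.png"),cv2.COLOR_BGR2HSV)
    m=(h[...,0]>18)&(h[...,0]<32)&(h[...,1]>110)
    z=np.zeros_like(m);z[r0:r1,c0:c1]=m[r0:r1,c0:c1];ms[c]=z;print(c,z.sum())
def hull(q,c):
    lx,f,d=q;P=[W([lx+s*.023,f+e*d,zz]) for s in(-1,1) for e in(0,1) for zz in(.026,.05)]
    B=np.zeros((1680,2240),np.uint8)
    cv2.fillConvexPoly(B,((cv2.convexHull(proj(c,np.array(P))[:,::-1].astype(np.float32))+.5)*4).round().astype(np.int32),1)
    return cv2.resize(B.astype(np.float32),(560,420),interpolation=cv2.INTER_AREA)
for use in(["side"],["top"],["side","top"]):
    cost=lambda q:sum(np.abs(hull(q,c)-ms[c]).sum() for c in use)
    b=min((minimize(cost,[0,f,.018],method="Nelder-Mead",options=dict(initial_simplex=np.array([[0,f,.018],[.004,f,.018],[0,f+.006,.018],[0,f,.026]]),xatol=1e-4)) for f in(n+.055,n+.06)),key=lambda r:r.fun)
    lx,f,d=b.x;print(use,b.x,"nest y off",f-.057,"cost",b.fun,"nest world",W([lx,f-.057,0]))
print("fit nest",W([0,n,0]))
```

```text
top 180
side 201
['side'] [0.00050454 0.04673114 0.02088357] nest y off -0.010268861489345547 cost 38.4375 nest world [np.float64(0.5552958873453298), np.float64(0.14753150831786432), 0]
['top'] [-4.13571979e-06  5.18301558e-02  1.56951919e-02] nest y off -0.005169844173541681 cost 15.625 nest world [np.float64(0.5541053077083662), np.float64(0.152515608303436), 0]
['side', 'top'] [0.00024941 0.05199561 0.0154382 ] nest y off -0.005004390882671163 cost 61.6875 nest world [np.float64(0.554334265409994), np.float64(0.152713692098852), 0]
fit nest [np.float64(0.5546749589103733), np.float64(0.14835392894127472), 0]
```

```bash
python3 -m inch '0.005 0 0.015 -0.003 0.045; 0.005 0 0.033 -0.003 0.045; 0.005 0 0.05 -0.003 0.045; 0.005 0 0.06 -0.003 0.045; 0.005 0 0.064 -0.003 0.045'
python3 -m inch '0 0 0 0 0.045; 0 0 0.003 0 0.045; 0 0 0.006 0 0.045; 0 0 0.008 0 0.045; 0 0 0.008 0 0.045'
python3 -m inch '0 0 0.003 0 0.045; 0 0 0.006 0 0.045; 0 0 0.009 0 0.045; 0 0 0.009 0 0.045'
```

```text
clock: 9.3
position: [0.5539, 0.153, 0.2358]
ee_rot: [-2.062, -2.37, 0.002]
force: [-1.1, -0.0, -2.2]
width: 0.565
gripper_force: 35.0
clock: 9.8
position: [0.5541, 0.153, 0.2286]
ee_rot: [-2.062, -2.37, 0.0]
force: [0.3, 0.8, -1.1]
width: 0.563
gripper_force: 35.0
clock: 10.2
position: [0.554, 0.153, 0.2192]
ee_rot: [-2.062, -2.37, 0.001]
force: [0.2, -0.5, -2.7]
width: 0.565
gripper_force: 35.0
```

```bash
python3 -m inch '0 0 0.003 0 0.045; 0 0 0.006 0 0.045; 0 0 0.008 0 0.045; 0 0 0.0085 0 0.045; 0 0 0.0085 0 0.045'
```

```text
clock: 10.7
position: [0.5541, 0.1529, 0.2117]
ee_rot: [-2.062, -2.37, -0.0]
force: [-4.0, -0.9, 6.0]
width: 0.565
gripper_force: 35.0
```

```bash
python3 -m inch '0 0 0 0 0.074; 0 0 0 0 0.074; 0 0 0 0 0.074; 0 0 -0.02 0 0.074; 0 0 -0.05 0 0.074'
python3 -m inch '0 0 -0.04 0 0.074; 0 0 -0.09 0 0.074; -0.04 0 -0.13 0 0.074; -0.09 0 -0.16 0 0.074; -0.14 0 -0.17 0 0.074'
python3 -m inch '-0.05 0 0 0 0.04; -0.1 0 0 0 0.04; -0.15 0 0 0 0.04; -0.15 0 0 0 0.04'
python3 - <<'E'
from fit import *
import json
np.set_printoptions(precision=4,suppress=True)
v=np.array(json.load(open("fx.json")));x,y,a=v[:3]
p,M,s=pose();print(p,s["joints"])
o=[]
for c in("side","top"):
    im=arm.get_image(c)
    for q in("module_center","module_terminals","cover_knob","hook_knob"):
        for r in arm.place_of(c,q)[:1]:print(c,q,np.round(r["point"],1),r["conf"],onz(c,r["point"],dict(e=.044).get(q[8],.037)))
    r0,c0=dict(side=(60,130),top=(150,60))[c]
    o.append(cv2.resize(im[r0:r0+150,c0:c0+200,::-1],(400,300),interpolation=cv2.INTER_CUBIC))
cv2.imwrite("pics/seat.png",np.hstack(o))
E
```

```text
clock: 11.2
position: [0.5535, 0.1529, 0.2603]
ee_rot: [-2.061, -2.369, 0.005]
force: [1.0, 0.3, 0.9]
width: 0.805
gripper_force: 0.0
clock: 11.7
position: [0.572, 0.0281, 0.43]
ee_rot: [2.057, 2.371, 0.006]
force: [1.4, -0.2, 0.1]
width: 0.806
gripper_force: 0.0
clock: 12.1
position: [0.5912, -0.1287, 0.4278]
ee_rot: [2.073, 2.356, -0.005]
force: [0.3, -0.6, 1.5]
width: 0.507
gripper_force: 0.0
[ 0.5912 -0.1287  0.4278] [-0.2886  0.4177  0.5976  1.6276 -0.2456  1.1711  0.4924]
side module_center [182.1 213.7] 0.81 [0.5534 0.1541 0.044 ]
side module_terminals [176.5 202.8] 0.75 [0.5412 0.1901 0.044 ]
side cover_knob [ 93.4 172.6] 0.86 [0.6744 0.6079 0.037 ]
side hook_knob [221.2 265.1] 0.83 [ 0.5853 -0.034   0.037 ]
top module_center [216.4 182.3] 0.95 [0.5552 0.152  0.044 ]
top module_terminals [221.6 162.6] 0.67 [0.5419 0.1988 0.044 ]
top cover_knob [214.4  80.6] 0.71 [0.5572 0.3998 0.037 ]
top hook_knob [215.7 183.1] 0.45 [0.5578 0.1516 0.037 ]
```

View pics/seat.png

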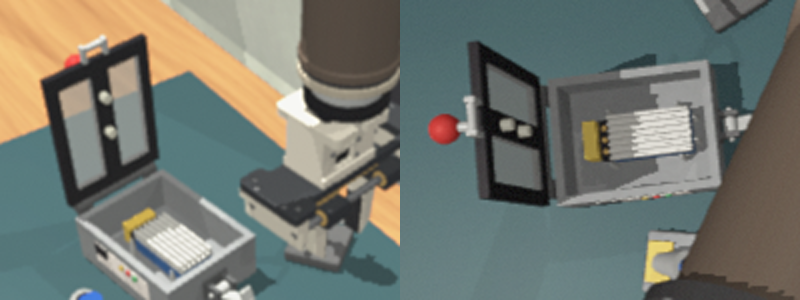

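The picture shows the module seated flat in the nest: brass terminals against the yellow block at top crop (603,140), fins parallel to the walls, and the red knob at top crop (445,129). I'll now refine the cover and hook geometry and plan the knob grasp.

Run:
```python
from fit import *
import json
np.set_printoptions(precision=4,suppress=True)
obs=[]
def blob(c,lo,hi,box):
    h=cv2.cvtColor(cv2.imread(f"pics/{c}0.png"),cv2.COLOR_BGR2HSV);m=((h[...,0]>=lo)&(h[...,0]<=hi)&(h[...,1]>150)&(h[...,2]>90)).astype(np.uint8)
    z=np.zeros_like(m);z[box[0]:box[1],box[2]:box[3]]=m[box[0]:box[1],box[2]:box[3]]
    (x,y),r=cv2.minEnclosingCircle(cv2.findNonZero(z));print(c,z.sum(),y,x,r);return[y,x]
obs+= [("cover_knob","top",blob("top",0,6,(195,235,65,95)))]*2
for c,b in dict(top=(195,220,255,275),side=(208,232,256,276)).items(): obs+=[("hook_knob",c,blob(c,5,14,b))]*2
v0=np.array(json.load(open("fx.json")))
import itertools
for c in("side","top"):
    arm.get_image(c)
    for q in("cover_hinge","keeper_bar","fixture","hook_hinge"):
        for r in arm.place_of(c,q):
            if np.linalg.norm(np.array(r["point"])-proj(c,pts(v0)[q]))<10:obs.append((q,c,r["point"]));break
# nest from the seated module pose
N=np.array([.5541,.1527,.044]); 
f=lambda v:np.concatenate([*[proj(c,pts(v)[q])-p for q,c,p in obs],(pts(v)["nest_center"]-N)[:2]*1000])
s=least_squares(f,v0,loss="soft_l1");print(s.x)
for o,r in zip(obs,f(s.x)[:-2].reshape(-1,2)):print(o[0],o[1],r.round(1))
json.dump(s.x.tolist(),open("fx2.json","w"))
P=pts(s.x);print({k:P[k] for k in("cover_knob","hook_knob","keeper_bar","nest_center")})
plan(P["cover_knob"]+[0,0,.159+.1],s.x[2],2)
```

```text
top 163 214.0 81.76923370361328 7.404318332672119
top 87 206.5 262.8333435058594 5.441701412200928
side 51 220.5 265.5 5.147915363311768
[ 0.553   0.1594  0.1361  1.5625  1.0739 -0.0068]
cover_knob top [0.4 0.7]
cover_knob top [0.4 0.7]
hook_knob top [0.3 0.1]
hook_knob top [0.3 0.1]
hook_knob side [-0.  -0.1]
hook_knob side [-0.  -0.1]
cover_hinge side [ 1.1 -1.3]
keeper_bar side [-2.6 -2.7]
fixture side [-1.4  1.2]
hook_hinge side [-1.5 -3. ]
cover_hinge top [-2.6  0.6]
keeper_bar top [-0.5  0. ]
fixture top [-0.9  1.8]
hook_hinge top [-0.9 -1.5]
{'cover_knob': array([0.533 , 0.3056, 0.2444]), 'hook_knob': array([ 0.5805, -0.0414,  0.0498]), 'keeper_bar': array([0.5391, 0.2607, 0.293 ]), 'nest_center': array([0.5539, 0.1527, 0.044 ])}
call 0 0.2149 0.0001 -0.0381 roll 0.001 dist 0.218
call 1 0.2149 -0.0002 -0.0381 roll 0.001 dist 0.218
```

```bash
python3 -m inch '0.03 0 -0.03 0 0.05; 0.065 0 -0.06 0 0.05; 0.11 0 -0.075 0 0.05; 0.158 0 -0.075 0 0.05; 0.207 0 -0.075 0 0.05'
python3 -m inch '0.05 0 0 0.001 0.05; 0.1 0 0 0.001 0.05; 0.15 0 0 0.001 0.05; 0.195 0 0 0.001 0.05; 0.226 0 0 0.001 0.05'
python3 -m inch '0 0 0 0 0.05; 0 0 0 0 0.05'
python3 - <<'E'
from fit import *
import json
v=json.load(open("fx2.json"));a=v[2];P=pts(v)["cover_knob"]+np.array([-np.sin(a)*.004,np.cos(a)*.004,.166]);print(P,pose()[0],pose()[2]["joints"]);plan(P,a)
E
```

```text
clock: 13.6
position: [0.5632, 0.0863, 0.503]
ee_rot: [2.062, 2.369, 0.003]
force: [0.6, -1.1, 0.4]
width: 0.544
gripper_force: 0.0
clock: 14.1
position: [0.531, 0.3127, 0.5018]
ee_rot: [-2.058, -2.372, -0.001]
force: [0.5, 0.4, 0.2]
width: 0.547
gripper_force: 0.0
clock: 14.3
position: [0.5322, 0.3094, 0.5018]
ee_rot: [2.061, 2.37, -0.001]
force: [-0.9, -1.1, -0.3]
width: 0.542
gripper_force: 0.0
[0.53244449 0.30959982 0.41036598] [0.53217464 0.30940746 0.50175461] [-0.94117729  0.37511979  0.47974195  1.47319882 -0.17415773  1.33641275
 -0.31006006]
call 0 0.0002 0.0003 0.0914 roll 0.003 dist 0.091
```

```bash
python3 -m inch '0 0 0.025 0.003 0.05; 0 0 0.05 0.003 0.05; 0 0 0.07 0.003 0.05; 0 0 0.085 0.003 0.05; 0 0 0.091 0.003 0.05'
python3 -m inch '0 0 0 0 0.05; 0 0 0 0 0.02; 0 0 0 0 0.02; 0 0 0 0 0.02; 0 0 0 0 0.02' 12
python3 - <<'E'
from fit import *
p,M,s=pose();print(p,s["force"],s["width"]*.0918)
v=__import__("json").load(open("fx2.json"));c0=v[3];r=np.hypot(.165,.045);b=np.arctan2(.045,.165)
k=lambda c:np.array([-.165*np.cos(c)+.045*np.sin(c),.165*np.sin(c)+.045*np.cos(c)])
for i in range(0,7):
    c=c0*(1-i/6) ; q=k(c)-k(c0); print(i,round(c,3),"cum tool x %.4f z %.4f"%(q[0],-q[1]))
# per-call increments, 5 rows each of c0/30
for i in range(6):
    print(i,"; ".join("%.3f 0 %.3f"%tuple((k(c0*(1-(5*i+j)/30))-k(c0*(1-5*i/30)))*[1,-1]) for j in range(1,6)))
E
```

```text
clock: 14.8
position: [0.5326, 0.3069, 0.4099]
ee_rot: [2.07, 2.363, -0.003]
force: [-0.4, -0.2, -0.0]
width: 0.546
gripper_force: 0.0
clock: 15.3
position: [0.5331, 0.3089, 0.412]
ee_rot: [2.066, 2.365, 0.004]
force: [5.0, -0.2, 0.8]
width: 0.314
gripper_force: 12.0
[0.53313443 0.30885674 0.41198012] [ 5.04439616 -0.15567036  0.78805592] 0.02885790346434257
0 1.563 cum tool x 0.0000 z -0.0000
1 1.302 cum tool x -0.0441 z -0.0057
2 1.042 cum tool x -0.0881 z 0.0002
3 0.781 cum tool x -0.1291 z 0.0172
4 0.521 cum tool x -0.1644 z 0.0442
5 0.26 cum tool x -0.1915 z 0.0794
6 0.0 cum tool x -0.2086 z 0.1204
0 -0.009 0 -0.002; -0.017 0 -0.004; -0.026 0 -0.005; -0.035 0 -0.005; -0.044 0 -0.006
1 -0.009 0 0.000; -0.018 0 0.001; -0.027 0 0.002; -0.035 0 0.004; -0.044 0 0.006
2 -0.009 0 0.003; -0.017 0 0.006; -0.025 0 0.009; -0.033 0 0.013; -0.041 0 0.017
3 -0.008 0 0.005; -0.015 0 0.010; -0.022 0 0.015; -0.029 0 0.021; -0.035 0 0.027
4 -0.006 0 0.006; -0.012 0 0.013; -0.017 0 0.020; -0.022 0 0.028; -0.027 0 0.035
5 -0.004 0 0.008; -0.008 0 0.016; -0.012 0 0.024; -0.015 0 0.032; -0.017 0 0.041
```

```bash
python3 -m inch '-0.009 0 -0.002 0 0.02; -0.017 0 -0.004 0 0.02; -0.026 0 -0.005 0 0.02; -0.035 0 -0.005 0 0.02; -0.044 0 -0.006 0 0.02'
python3 -m inch '-0.009 0 0 0 0.02; -0.018 0 0.001 0 0.02; -0.027 0 0.002 0 0.02; -0.035 0 0.004 0 0.02; -0.044 0 0.006 0 0.02'
```

```text
clock: 15.8
position: [0.539, 0.2656, 0.4178]
ee_rot: [2.065, 2.366, 0.005]
force: [7.7, 2.6, -7.7]
width: 0.317
gripper_force: 12.0
clock: 16.3
position: [0.545, 0.2217, 0.4121]
ee_rot: [2.065, 2.365, 0.006]
force: [6.1, 3.4, -0.1]
width: 0.312
gripper_force: 12.0
```

```bash
python3 -m inch '-0.009 0.001 0.003 0 0.02; -0.017 0.001 0.006 0 0.02; -0.025 0.001 0.009 0 0.02; -0.033 0.001 0.013 0 0.02; -0.041 0.001 0.017 0 0.02'
python3 -m inch '-0.008 0 0.005 0 0.02; -0.015 0 0.01 0 0.02; -0.022 0 0.015 0 0.02; -0.029 0 0.021 0 0.02; -0.035 0 0.027 0 0.02'
python3 -m inch '-0.006 0 0.006 0 0.02; -0.012 0 0.013 0 0.02; -0.017 0 0.02 0 0.02; -0.022 0 0.028 0 0.02; -0.027 0 0.035 0 0.02'
```

```text
clock: 16.8
position: [0.5512, 0.1805, 0.3944]
ee_rot: [2.066, 2.365, 0.002]
force: [4.6, 1.2, 1.6]
width: 0.314
gripper_force: 12.0
clock: 17.3
position: [0.556, 0.1457, 0.3669]
ee_rot: [2.066, 2.365, 0.002]
force: [6.2, -0.6, 2.5]
width: 0.317
gripper_force: 12.0
clock: 17.8
position: [0.5597, 0.1191, 0.3318]
ee_rot: [2.066, 2.365, 0.002]
force: [7.0, 2.9, 1.8]
width: 0.316
gripper_force: 12.0
```

```bash
python3 -m inch '-0.004 0 0.008 0 0.02; -0.008 0 0.016 0 0.02; -0.012 0 0.024 0 0.02; -0.015 0 0.032 0 0.02; -0.017 0 0.041 0 0.02'
python3 -m inch '0 0 0.001 0 0.02; 0 0 0.003 0 0.02; 0 0 0.005 0 0.02; 0 0 0.005 0 0.02'
```

```text
clock: 18.3
position: [0.562, 0.1023, 0.2908]
ee_rot: [2.066, 2.365, 0.002]
force: [6.6, -1.5, 1.9]
width: 0.313
gripper_force: 12.0
clock: 18.7
position: [0.5621, 0.1022, 0.2869]
ee_rot: [2.066, 2.364, 0.003]
force: [2.3, -1.3, 11.6]
width: 0.314
gripper_force: 12.0
```

```bash
python3 -m inch '0 0 0.002 0 0.02; 0 0 0.003 0 0.02; 0 0 0.003 0 0.02'
python3 -m inch '0 0 -0.003 0 0.05; 0 0 -0.003 0 0.05; 0 0 -0.003 0 0.05; 0 0 -0.03 0 0.05; 0 0 -0.07 0 0.05'
```

```text
clock: 19.0
position: [0.562, 0.1023, 0.2841]
ee_rot: [2.066, 2.365, 0.003]
force: [2.6, -1.8, 13.5]
width: 0.316
gripper_force: 12.0
clock: 19.5
position: [0.5599, 0.1029, 0.3512]
ee_rot: [-2.064, -2.364, 0.009]
force: [1.4, 0.8, -0.1]
width: 0.543
gripper_force: 0.0
```

```bash
python3 -m inch '-0.045 0 -0.03 0 0.05; -0.09 0 -0.05 0 0.05; -0.135 0 -0.06 0 0.05; -0.185 0 -0.06 0 0.05; -0.23 0 -0.06 0 0.05'
python3 - <<'E'
from fit import *
import json
np.set_printoptions(precision=4,suppress=True)
v=np.array(json.load(open("fx2.json")));o=[]
for c in("side","top"):
    im=arm.get_image(c)
    for q in("cover_knob","keeper_bar","hook_knob"):
        w=v.copy();w[3]=0
        for r in arm.place_of(c,q)[:1]:print(c,q,np.round(r["point"],1),r["conf"],"pred shut",proj(c,pts(w)[q]))
    r0,c0=dict(side=(100,130),top=(150,100))[c]
    o.append(cv2.resize(im[r0:r0+150,c0:c0+200,::-1],(400,300),interpolation=cv2.INTER_CUBIC))
    w[3]=0
    for ang,col in((0,(0,255,0)),(.1,(0,0,255))):
        w[3]=ang;p=proj(c,pts(w)["cover_knob"]);cv2.circle(o[-1],(int((p[1]+.5-c0)*2),int((p[0]+.5-r0)*2)),2,col,-1)
        p=proj(c,pts(w)["keeper_bar"]);cv2.circle(o[-1],(int((p[1]+.5-c0)*2),int((p[0]+.5-r0)*2)),2,col,-1)
cv2.imwrite("pics/shut.png",np.hstack(o))
print(pose()[0]);P=pts(v)["hook_knob"];print(P);plan(P+[0,0,.159],v[2])
E
```

```text
clock: 20.0
position: [0.5918, -0.1272, 0.4131]
ee_rot: [-2.066, -2.365, 0.0]
force: [0.2, -0.4, 0.1]
width: 0.548
gripper_force: 0.0
side cover_knob [169.4 228.8] 0.67 pred shut [169.8618 225.5807]
side keeper_bar [195.  240.2] 0.6 pred shut [192.7861 239.5588]
side hook_knob [222.  267.2] 0.52 pred shut [220.4514 265.3594]
top cover_knob [206.9 199.6] 0.8 pred shut [209.7882 198.915 ]
top keeper_bar [203.6 222.4] 0.91 pred shut [209.8442 223.0793]
top hook_knob [208.4 200.1] 0.4 pred shut [206.8405 262.8846]
[ 0.5923 -0.1231  0.4127]
[ 0.5805 -0.0414  0.0498]
call 0 0.0826 -0.0005 0.2038 roll 0.002 dist 0.220
```

View pics/shut.png

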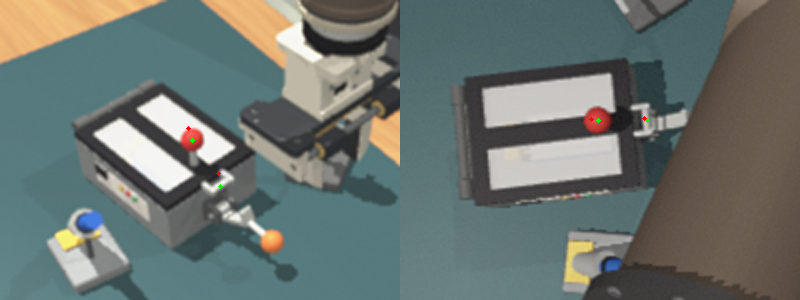

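The cover looks shut: the red knob at side crop (192,140) and the keeper at (215,180) both lie on the predicted shut marks, and the hook still hangs out. I'll press the knob once from above with closed fingers to make sure.

```bash
python3 -m inch '0.05 0 0 0 0; 0.1 0 0 0 0; 0.15 0 0 0 0; 0.195 0 0 0 0; 0.227 0 0 0 0'
python3 -m inch '0 0 0.04 0 0; 0 0 0.07 0 0; 0 0 0.085 0 0; 0 0 0.091 0 0; 0 0 0.094 0 0'
python3 -m inch '0 0 0.002 0 0; 0 0 0.004 0 0; 0 0 0.005 0 0; 0 0 0.005 0 0'
```

```text
clock: 20.9
position: [0.5604, 0.1051, 0.413]
ee_rot: [-2.059, -2.371, -0.001]
force: [-0.6, -0.4, 0.5]
width: 0.158
gripper_force: 0.0
clock: 21.4
position: [0.5615, 0.1008, 0.3189]
ee_rot: [-2.065, -2.367, 0.0]
force: [0.5, -0.5, 0.5]
width: 0.004
gripper_force: 0.0
clock: 21.8
position: [0.5621, 0.1, 0.3166]
ee_rot: [2.066, 2.366, 0.005]
force: [-5.4, 0.1, 18.6]
width: 0.004
gripper_force: 9.0
```

```bash
python3 -m inch '0 0 -0.03 0 0; -0.04 0 -0.04 0 0.05; -0.085 0 -0.035 0 0.05; -0.125 0 -0.01 0 0.05; -0.1425 -0.001 0.005 0 0.05'
python3 -m inch '0 0 0 0 0.05; 0 0 0 0 0.05; 0 0 0 0 0.05'
python3 - <<'E'
from fit import *
import json
v=json.load(open("fx2.json"));P=pts(v)["hook_knob"];print(pose()[0],P);plan(P+[0,0,.163],v[2])
h0=v[4];k=lambda h:np.array([-.032*np.cos(h)-.088*np.sin(h),.088*np.cos(h)-.032*np.sin(h)])
for i in range(3):
    print(i,"; ".join("%.3f 0 %.3f"%tuple((k(h0*(1-(5*i+j)/15))-k(h0*(1-5*i/15)))*[1,-1]) for j in range(1,6)))
E
```

```text
clock: 22.3
position: [0.58, -0.0459, 0.3095]
ee_rot: [2.07, 2.359, 0.0]
force: [0.3, -0.4, -0.1]
width: 0.303
gripper_force: 0.0
clock: 22.6
position: [0.5804, -0.04, 0.3101]
ee_rot: [2.064, 2.368, 0.003]
force: [0.4, -0.7, 0.3]
width: 0.528
gripper_force: 0.0
[ 0.58038264 -0.0399752   0.31005908] [ 0.58049406 -0.04137383  0.0498239 ]
call 0 -0.0014 -0.0001 0.0972 roll 0.001 dist 0.097
0 0.001 0 -0.007; 0.003 0 -0.013; 0.005 0 -0.019; 0.008 0 -0.026; 0.011 0 -0.032
1 0.003 0 -0.006; 0.007 0 -0.011; 0.012 0 -0.016; 0.016 0 -0.021; 0.021 0 -0.026
2 0.005 0 -0.004; 0.011 0 -0.008; 0.017 0 -0.011; 0.023 0 -0.014; 0.029 0 -0.017
```

```bash
python3 -m inch '-0.001 0 0.03 0 0.05; -0.001 0 0.06 0 0.05; -0.001 0 0.08 0 0.05; -0.001 0 0.092 0 0.05; -0.001 0 0.097 0 0.05'
python3 -m inch '0 0 0 0 0.05; 0 0 0 0 0.015; 0 0 0 0 0.015; 0 0 0 0 0.015; 0 0 0 0 0.015' 12
```

```text
clock: 23.1
position: [0.5802, -0.0413, 0.2117]
ee_rot: [-2.064, -2.367, -0.0]
force: [-0.2, 0.1, 0.5]
width: 0.546
gripper_force: 0.0
clock: 23.6
position: [0.5816, -0.0422, 0.2132]
ee_rot: [2.064, 2.364, 0.005]
force: [4.9, 0.7, -0.1]
width: 0.294
gripper_force: 12.0
```

Gripped: the opening is 27 mm on the 28 mm ball. Now I'll swing the hook up.

```bash
python3 -m inch '0.001 0.001 -0.007 0 0.015; 0.003 0.001 -0.013 0 0.015; 0.005 0.001 -0.019 0 0.015; 0.008 0.001 -0.026 0 0.015; 0.011 0.001 -0.032 0 0.015'
python3 -m inch '0.003 0 -0.006 0 0.015; 0.007 0 -0.011 0 0.015; 0.012 0 -0.016 0 0.015; 0.016 0 -0.021 0 0.015; 0.021 0 -0.026 0 0.015'
python3 -m inch '0.005 0 -0.004 0 0.015; 0.011 0 -0.008 0 0.015; 0.017 0 -0.011 0 0.015; 0.023 0 -0.014 0 0.015; 0.029 0 -0.017 0 0.015'
```

```text
clock: 24.1
position: [0.5804, -0.0317, 0.2453]
ee_rot: [2.065, 2.364, 0.003]
force: [6.1, -1.1, -1.9]
width: 0.291
gripper_force: 12.0
clock: 24.6
position: [0.5775, -0.0111, 0.2713]
ee_rot: [2.066, 2.363, 0.002]
force: [5.7, -1.9, -1.3]
width: 0.29
gripper_force: 12.0
clock: 25.1
position: [0.5736, 0.0174, 0.2885]
ee_rot: [2.066, 2.363, 0.002]
force: [5.3, -2.3, -0.2]
width: 0.295
gripper_force: 12.0
```

```bash
python3 -m inch '0.002 0 -0.001 0 0.015; 0.004 0 -0.001 0 0.015; 0.006 0 -0.002 0 0.015; 0.006 0 -0.002 0 0.015'
python3 -m inch '0.002 0 0 0 0.015; 0.003 0 -0.001 0 0.015; 0.003 0 -0.001 0 0.015'
```

```text
clock: 25.5
position: [0.5729, 0.0227, 0.2901]
ee_rot: [2.066, 2.362, 0.002]
force: [4.3, -4.5, 5.4]
width: 0.292
gripper_force: 12.0
clock: 25.8
position: [0.5726, 0.0243, 0.2906]
ee_rot: [2.067, 2.36, -0.001]
force: [8.0, -9.9, -2.5]
width: 0.296
gripper_force: 12.0
```

```bash
python3 -m inch '0 0 0 0 0.05; 0 0 0 0 0.05; 0 0 0 0 0.05; 0 0 -0.03 0 0.05; 0 0 -0.07 0 0.05'
python3 -m inch '-0.03 0 -0.05 0 0.05; -0.07 0 -0.08 0 0.05; -0.12 0 -0.08 0 0.05; -0.17 0 -0.08 0 0.05; -0.2 0 -0.08 0 0.05'
python3 - <<'E'
from fit import *
import json
np.set_printoptions(precision=4,suppress=True)
v=np.array(json.load(open("fx2.json")));v[3]=0;o=[]
for c in("side","top"):
    im=arm.get_image(c);v[4]=0
    for q in("cover_knob","keeper_bar","hook_knob","module_center"):
        w=dict(module_center="nest_center").get(q,q)
        for r in arm.place_of(c,q)[:1]:print(c,q,np.round(r["point"],1),round(r["conf"],2),"pred",proj(c,pts(v)[w]).round(1))
    r0,c0=dict(side=(120,160),top=(165,130))[c]
    m=cv2.resize(im[r0:r0+90,c0:c0+120,::-1],(400,300),interpolation=cv2.INTER_CUBIC);k=400/120
    for h,col in((0,(0,255,0)),(.1,(255,0,0))):
        v[4]=h;p=proj(c,pts(v)["hook_knob"]);cv2.circle(m,(int((p[1]+.5-c0)*k),int((p[0]+.5-r0)*k)),2,col,-1)
    p=proj(c,pts(v)["cover_knob"]);cv2.circle(m,(int((p[1]+.5-c0)*k),int((p[0]+.5-r0)*k)),2,(0,255,0),-1)
    o.append(m)
cv2.imwrite("pics/home.png",np.hstack(o));print(pose()[0],pose()[2]["force"])
E
```

```text
clock: 26.3
position: [0.5704, 0.0276, 0.359]
ee_rot: [-2.064, -2.364, 0.007]
force: [1.8, 0.3, -0.0]
width: 0.545
gripper_force: 0.0
clock: 26.8
position: [0.5979, -0.1741, 0.4406]
ee_rot: [2.068, 2.364, -0.0]
force: [0.7, 0.6, 0.1]
width: 0.548
gripper_force: 0.0
side keeper_bar [195.4 239.8] 0.85 pred [192.8 239.6]
side hook_knob [186.6 248.8] 0.68 pred [186.3 247.8]
top cover_knob [212.6 227.2] 0.71 pred [209.8 198.9]
top keeper_bar [208.8 222.2] 0.84 pred [209.8 223.1]
top hook_knob [204.9 234.1] 0.48 pred [205.4 235. ]
[ 0.5987 -0.1697  0.4401] [-0.1486  0.5583  0.1975]
```

View pics/home.png

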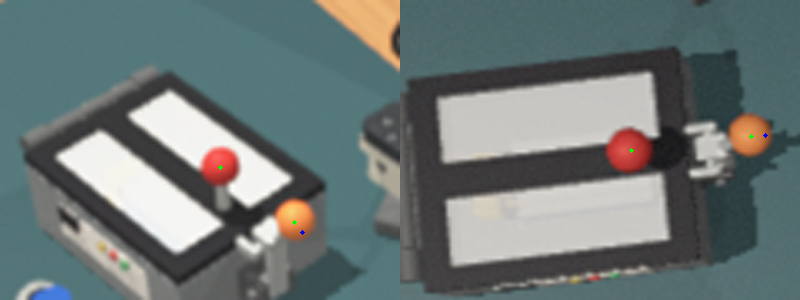

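The picture shows the cover shut and the hook round the keeper bar. The orange knob, at (750,134) in the top crop and (295,219) in the side crop, lies on the predicted home mark. The arm is clear of everything, so I'm handing in.

```bash
python3 -c "
from cell import arm
print(arm.sign_off())"
```

```text
the job is handed in; nothing more can be done
None
```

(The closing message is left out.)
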